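Stroke the earthing springs of a toner cartridge

ROBOT

A 6-joint arm with a two-finger parallel gripper is mounted at the origin on the work surface. World frame = base frame: x ahead of the robot, y to its left, z up, the work surface at z = 0. Lengths are in m, angles in rad, forces in N, time in s.
With the tool pointing down it reaches from about 0.375 to 0.925 m from the base axis. Payload 5.7 kg.
Tool frame: the origin (TCP) lies midway between the tips of the shut fingers; the grasp point (between the pads) lies 19 mm behind it; z points along the fingers, x is the direction in which the jaws open and shut, and the axes are right-handed (so a half turn about z gives the same grasp; the last joint's range is limited). The gripper opens to 88 mm and grips with 3 to 60 N. Pads are 20 mm wide; open, the fingers measure 115 mm over their backs; the gripper's body (75 mm by 178 mm) begins 61 mm behind the grasp point.
Start: joints at [0.998, 0.359, 1.51, -0, 1.272, -0.115], TCP at [0.265, 0.538, 0.223] pointing down, gripper open.
Joint ranges: [-2.97, 2.97], [-1.01, 2.36], [0.21, 2.38], [-0.96, 4.11], [0.2, 2.71], [-2.98, 2.98]. Speed limits (rad/s): [2.39, 2.39, 3.14, 3.14, 3.14, 3.14].

INTERFACE

Orientations are given as a rotation vector (axis times angle).
In Python, from plant import * gives the robot as it stands.
- The arm moves only by the shell command python3 -m crank 'ROWS' [FORCE]. ROWS is text: rows parted by semicolons, each of 5 numbers parted by spaces: the opening, from 0 (shut) to 1 (fully open), then the shift along the world's x, y, z in m, then the turn about the world's z in degrees. A call has 1 to 20 rows; each row is the pose to reach, as a shift and turn from the pose commanded when the call began; what a row does not reach only later rows make up. A row lasts 1/12 s, in which the tool goes at most 41.7 mm and 7.16 degrees, less where a joint would pass 70% of its speed; a pose out of reach is approached as far as the arm can. A call with a gripper value outside its range is refused whole. The fingers move at their own pace and stop on an object; FORCE is the grip in N (left out, the last holds). Time passes only in rows, so rows that repeat a pose let the fingers close. It gives the time, the measured TCP pose, the force and the opening at its end, in the units of the state.
- state(): the state, without advancing time (a new reading comes with each control period).
- snapshot(name): name is "scene" or "top"; returns the picture (420x560x3 uint8, red, green, blue); there is no depth.
- camera_model(name): a dict with "intrinsics" (3x3 intrinsics, pixels), "eye" and "attitude" of the camera in the world. Camera axes: x right, y down, z forward; pixel columns grow to the right and rows downward; lengths in m; the calibration is good to about 2 mm. A picture is of the moment at which its call begins. camera_model takes no time and is no camera call.
- job_done(): hands the job in, once; it reports no verdict.
The state is a dict: "time": time; "joints": joint angles; "dq": joint speeds; "joint_efforts": joint torques, N m; "eef_pos": TCP position; "tool_rot": TCP orientation; "force": force on the tool from outside, world axes, zero at the start; "torque": the same for the moment, N m; "width": finger opening in m.
Only numpy, scipy, OpenCV 4.12 (cv2) and the standard library are available. Lean on these libraries where they do the work, as an engineer would, in place of code of your own. Each camera call takes 0.05 s, during which the arm holds its last target.

TASK

Check the earthing springs on the toner cartridge in the cradle: with the gripper closed, stroke the fingertips lightly along the row of five leaf springs on its top, from the end with the round gear to the other end, so that each leaf in turn dips by about half its height and springs back up. Do not press hard, do not lift or shift the cartridge, leave the things around it where they are, and finish with the hand clear.

Things in the scene. Friction and masses are not known exactly. Their poses are not given: they have to be found in the camera images.
- cartridge: Black toner cartridge, 90 (own x) by 300 (y) by 75 mm high, about 0.9 kg, loose in a low cradle with 2 mm play. Origin: centre of its underside; z up. A round white toothed gear (51 mm across, 16 mm thick) is on its -y end face. On its flat top, 75 mm up, five steel leaf springs form a row along y at x = 0, leaf 1 nearest the gear; nothing else stands on the top.
- cradle: Fixed grey steel cradle that holds the cartridge: base plate 160 x 370 x 20 mm with low lips (to 42 mm above the bench). Origin: centre of its underside, on the bench; same axes as the cartridge. It may stand at any yaw.
- leaf1_tip (a point): Top of the curled free end of the first leaf from the gear end (1 of 5); it moves with the leaf. Leaf: 18 mm wide, 34 long, hinged at its gear-side end and sloping up 17 degrees to this end, 13 mm above the cartridge top (3 mm when flat). Pitch 37 mm. A fingertip moving away from the gear rides up the slope and presses it down; moving the other way it catches on the free end.
- leaf2_tip (a point): Top of the curled free end of the second leaf from the gear end (2 of 5); it moves with the leaf. Same size and shape as leaf 1.
- leaf3_tip (a point): Top of the curled free end of the third leaf from the gear end (3 of 5); it moves with the leaf. Same size and shape as leaf 1.
- leaf4_tip (a point): Top of the curled free end of the fourth leaf from the gear end (4 of 5); it moves with the leaf. Same size and shape as leaf 1.
- leaf5_tip (a point): Top of the curled free end of the fifth leaf from the gear end (5 of 5); it moves with the leaf. Same size and shape as leaf 1.
- leaf1 (a joint): Dip angle of leaf 1 in rad: 0 at rest (up), grows as it is pressed, 0.29 fully flat (0.1 rad is about 3.3 mm at the free end). A light spring returns it: about 0.7 N at the free end to start it, about 3 N to press it flat; past that the stop is hard.
- leaf2 (a joint): Dip angle of leaf 2 in rad: 0 at rest (up), grows as it is pressed, 0.29 fully flat (0.1 rad is about 3.3 mm at the free end). Spring as leaf 1.
- leaf3 (a joint): Dip angle of leaf 3 in rad: 0 at rest (up), grows as it is pressed, 0.29 fully flat (0.1 rad is about 3.3 mm at the free end). Spring as leaf 1.
- leaf4 (a joint): Dip angle of leaf 4 in rad: 0 at rest (up), grows as it is pressed, 0.29 fully flat (0.1 rad is about 3.3 mm at the free end). Spring as leaf 1.
- leaf5 (a joint): Dip angle of leaf 5 in rad: 0 at rest (up), grows as it is pressed, 0.29 fully flat (0.1 rad is about 3.3 mm at the free end). Spring as leaf 1.
- spare_gear_mid (a point): Centre (12 mm up) of a loose white gear with a hub lying on the bench beside the cradle, 56 mm across, 24 mm high. Leave alone.
- pot_mid (a point): Centre (30 mm up) of a small open steel pot on the bench beside the cradle, 68 mm across, 60 mm high. Leave alone.
- spray_mid (a point): Point 90 mm up the axis of a white spray bottle, 72 mm across, 200 mm high. Leave alone.
- roll_mid (a point): Centre (100 mm up) of a standing paper towel roll, 116 mm across, 200 mm high. Leave alone.

How it is judged:
On the way, in this order (a step that is already met when the one before it is completed fails the run):
1. the fingers press the first leaf from the gear end down by at least 2 mm (value of joint leaf1 above 0.06 rad and contact force between the fingers and cartridge above 0.2 N), for 0.04 s.
2. the fingers press the second leaf from the gear end down by at least 2 mm (value of joint leaf2 above 0.06 rad and contact force between the fingers and cartridge above 0.2 N), for 0.04 s.
3. the fingers press the third leaf from the gear end down by at least 2 mm (value of joint leaf3 above 0.06 rad and contact force between the fingers and cartridge above 0.2 N), for 0.04 s.
4. the fingers press the fourth leaf from the gear end down by at least 2 mm (value of joint leaf4 above 0.06 rad and contact force between the fingers and cartridge above 0.2 N), for 0.04 s.
5. the fingers press the fifth leaf from the gear end down by at least 2 mm (value of joint leaf5 above 0.06 rad and contact force between the fingers and cartridge above 0.2 N), for 0.04 s.
At the end, for the whole second after the job is handed in: All five leaves have sprung back up (under 0.03 rad), and the cartridge lies at rest, level (0.05 rad) in its cradle within 12 mm of where it was; the gear, pot, spray bottle and paper roll are within 20 mm of where they were (value of joint each of leaf1, leaf2, leaf3, leaf4, leaf5 below 0.03 rad and distance of cartridge from where it was at the start of the episode below 0.012 m and angle between cartridge's own z axis and vertical below 0.05 rad and horizontal distance between cartridge and cradle below 0.01 m and linear speed of cartridge below 0.02 m/s and distance of each of spare_gear_mid, pot_mid, spray_mid, roll_mid from where it was at the start of the episode below 0.02 m); the robot touches nothing.
It fails at once if the fingers press the cartridge or its springs hard (over 15 N) (contact force between the fingers and cartridge above 15 N).
It fails at once if the cartridge is lifted, shifted by more than 12 mm or tipped (distance of cartridge from where it was at the start of the episode above 0.012 m or angle between cartridge's own z axis and vertical above 0.12 rad).
It fails at once if a thing standing around is moved by more than 20 mm (distance of any of spare_gear_mid, pot_mid, spray_mid, roll_mid from where it was at the start of the episode above 0.02 m).
It also fails if it takes over 43 s, if anything falls off the work surface, if the arm or the gripper's body presses on something with over 40 N, if the wrist force passes 120 N, or if a joint passes its speed limit or range.

## Working session

There is one attempt and no reset: what is moved stays moved. The work goes in short steps, Python scripts to look and compute and a shell command to move; the robot and the scene stay as the last step left them, time stands still between calls to the robot, and variables do not carry over. Pictures are saved under pics/ and viewed, and the job is handed in when it is done.

```bash
mkdir -p pics; python3 - <<'E'
from plant import *
import cv2
for n in("scene","top"):
    cv2.imwrite(f"pics/{n}1.png",snapshot(n)[:,:,::-1]); print(n,camera_model(n))
s=state();print(s["time"],s["eef_pos"],s["tool_rot"],s["force"],s["width"])
E
```

```text
scene {'intrinsics': array([[483.02011395,   0.        , 277.44705306],
       [  0.        , 483.02011395, 210.20022063],
       [  0.        ,   0.        ,   1.        ]]), 'eye': array([1.32375721, 0.2739073 , 1.13530381]), 'attitude': array([-1.54369293, -2.19502371,  0.74614096])}
top {'intrinsics': array([[454.86690146,   0.        , 273.48618171],
       [  0.        , 454.86690146, 205.33670548],
       [  0.        ,   0.        ,   1.        ]]), 'eye': array([0.406084  , 0.01075362, 1.25213074]), 'attitude': array([-2.18922753,  2.12275989, -0.18995539])}
0.1 [0.26485454 0.53770307 0.22190978] [ 2.66697324e+00  1.65906465e+00 -2.34032211e-03] [0.28748394 0.20606412 0.64490155] 0.08760151935276458
```

View pics/scene1.png

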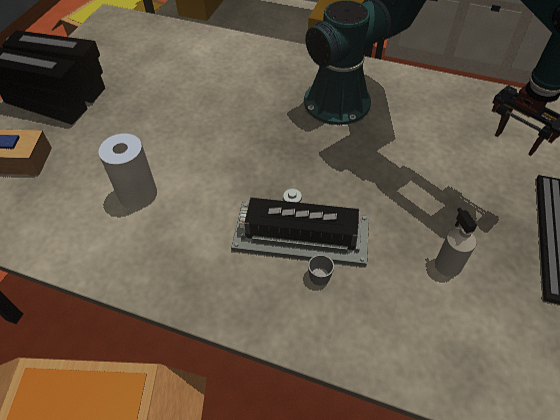

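View pics/top1.png

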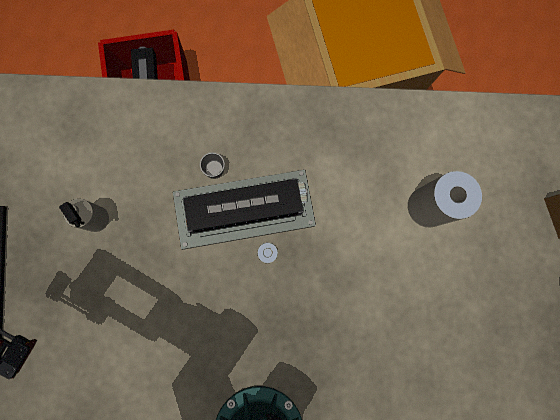

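The top view shows the cartridge at about (245,205). Its gear end is on the right at (303,190), and the leaves run from about x=275 to x=210. The pot is at (213,165), the loose gear at (267,253), the spray bottle at (75,212) and the roll at (458,195). I'll zoom in and segment the leaves.

```bash
cat > h.py <<'E'
import numpy as np, cv2
from plant import *
from scipy.spatial.transform import Rotation as R
def ray(n,uv):
    c=camera_model(n);d=R.from_rotvec(c["attitude"]).apply(np.linalg.inv(c["intrinsics"])@[uv[0],uv[1],1]);return c["eye"],d
def onz(n,uv,z):
    e,d=ray(n,uv);return e+d*(z-e[2])/d[2]
def tri(a,b):
    e1,d1=ray("top",a);e2,d2=ray("scene",b)
    A=np.c_[d1,-d2];t=np.linalg.lstsq(A,e2-e1,rcond=None)[0]
    p,q=e1+t[0]*d1,e2+t[1]*d2;return (p+q)/2,np.linalg.norm(p-q)
def proj(n,p):
    c=camera_model(n);q=R.from_rotvec(c["attitude"]).inv().apply(np.array(p)-c["eye"]);q=c["intrinsics"]@q;return q[:2]/q[2]
E
python3 - <<'E'
from h import *
t=cv2.imread("pics/top1.png");s=cv2.imread("pics/scene1.png")
cv2.imwrite("pics/tz.png",cv2.resize(t[155:255,165:325],None,fx=5,fy=5,interpolation=cv2.INTER_CUBIC))
cv2.imwrite("pics/sz.png",cv2.resize(s[180:280,225:385],None,fx=5,fy=5,interpolation=cv2.INTER_CUBIC))
for n,im,b in(("top",t,(200,290,190,220)),("scene",s,(265,342,203,224))):
    g=im.max(2);m=np.zeros_like(g);m[b[2]:b[3],b[0]:b[1]]=(g>90)[b[2]:b[3],b[0]:b[1]]
    k,l,st,ce=cv2.connectedComponentsWithStats(m)
    for i in range(1,k):
        if st[i,4]>8: print(n,st[i],ce[i])
E
```

```text
top [200 190  19   4  51] [207.37254902 191.01960784]
top [265 195  14   8  88] [271.46590909 198.56818182]
top [250 197  14   9  87] [256.96551724 201.01149425]
top [236 200  14   8  89] [242.74157303 203.50561798]
top [222 202  14   9  89] [228.41573034 205.98876404]
top [207 205  15   8  90] [214.01111111 208.41111111]
top [278 218  12   2  18] [284.5        218.66666667]
scene [309 203  33   4  77] [329.06493506 203.8961039 ]
scene [268 208  13   6  62] [274.08064516 210.30645161]
scene [282 209  13   6  65] [288.12307692 211.83076923]
scene [296 210  13   7  66] [301.72727273 213.21212121]
scene [309 212  14   6  66] [315.77272727 214.77272727]
scene [323 213  14   7  71] [329.33802817 216.29577465]
```

View pics/tz.png

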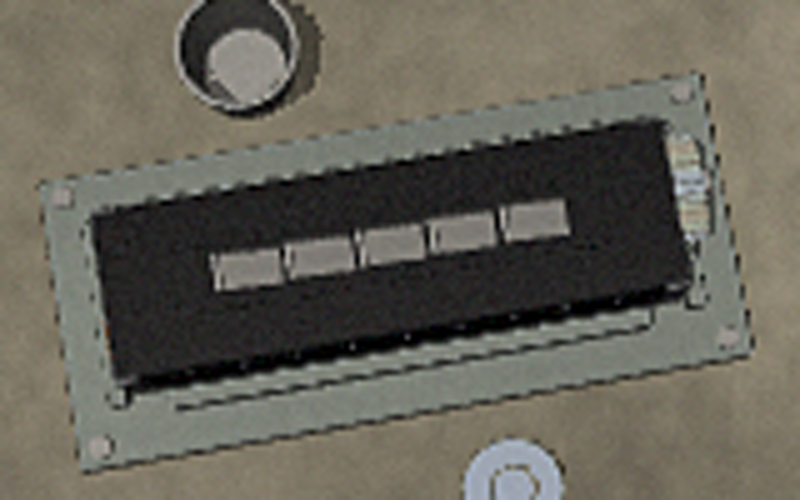

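View pics/sz.png

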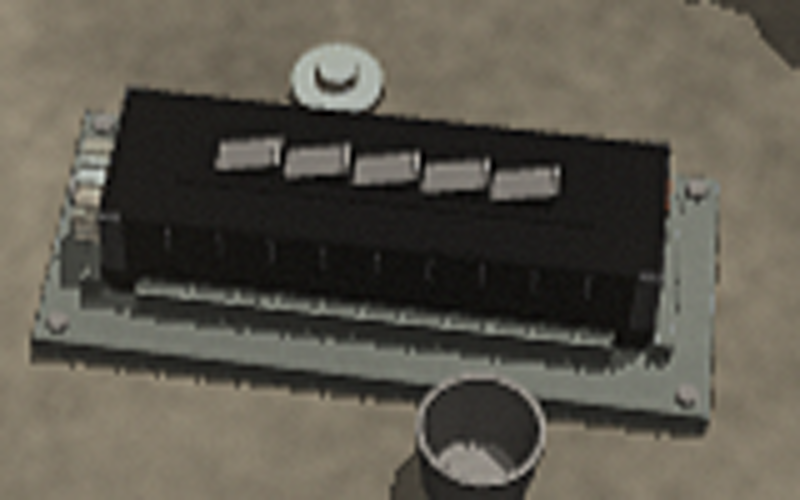

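```bash
python3 - <<'E'
from h import *
T=[(271.466,198.568),(256.966,201.011),(242.742,203.506),(228.416,205.989),(214.011,208.411)]
S=[(274.08,210.306),(288.123,211.831),(301.727,213.212),(315.773,214.773),(329.338,216.296)]
P=[]
for a,b in zip(T,S):
    p,e=tri(a,b);print(np.round(p,4),round(e,4),np.round(onz("top",a,.102),4),np.round(onz("scene",b,.102),4));P.append(onz("top",a,.102))
P=np.array(P);d=P[4]-P[0];print(d,np.linalg.norm(d)/4,np.degrees(np.arctan2(-d[0],d[1])))
# cartridge top corners (zoomed px ->)
for z in[(92,213),(665,122),(692,288),(128,384)]:
    print(onz("top",(165+z[0]/5-.4,155+z[1]/5-.4),.095))
for z in[(180,50)]:pass
for n,uv,z in(("pot",(213,165),.06),("gear",(267.5,253),.02),("spray",(75,212),.1),("roll",(458,195),.2)):print(n,onz("top",uv,z))
print(R.from_rotvec(state()["tool_rot"]).as_matrix().round(3))
E
```

```text
[ 0.5972 -0.0131  0.1   ] 0.0022 [ 0.5966 -0.012   0.102 ] [ 0.5989 -0.0137  0.102 ]
[0.5896 0.024  0.1001] 0.0019 [0.589  0.0249 0.102 ] [0.5912 0.0235 0.102 ]
[0.5819 0.0599 0.1003] 0.0022 [0.5813 0.0609 0.102 ] [0.5834 0.0592 0.102 ]
[0.5742 0.0965 0.1   ] 0.0017 [0.5737 0.0971 0.102 ] [0.5759 0.096  0.102 ]
[0.5669 0.1323 0.1001] 0.0026 [0.5663 0.1334 0.102 ] [0.5687 0.1314 0.102 ]
[-0.03027242  0.14546368  0.        ] 0.0371450727008692 11.756014713996434
[0.5936943  0.21478929 0.095     ]
[ 0.65154056 -0.0786056   0.095     ]
[ 0.5649254  -0.09432818  0.095     ]
[0.50642785 0.19152718 0.095     ]
pot [0.68929386 0.14621406 0.06      ]
gear [ 0.46110389 -0.00734415  0.02      ]
spray [0.54596492 0.4827124  0.1       ]
roll [ 0.60376163 -0.45298823  0.2       ]
[[ 0.442  0.897 -0.001]
 [ 0.897 -0.442 -0.001]
 [-0.002 -0.    -1.   ]]
```

```bash
python3 -m crank '0 .34 -.585 0 -52;0 .34 -.585 0 -52;0 .34 -.585 0 -52;0 .34 -.585 0 -52;0 .34 -.585 0 -52;0 .34 -.585 0 -52;0 .34 -.585 0 -52;0 .34 -.585 0 -52;0 .34 -.585 0 -52;0 .34 -.585 0 -52;0 .34 -.585 0 -52;0 .34 -.585 0 -52;0 .34 -.585 0 -52;0 .34 -.585 0 -52;0 .34 -.585 0 -52;0 .34 -.585 0 -52;0 .34 -.585 0 -52;0 .34 -.585 0 -52;0 .34 -.585 0 -52;0 .34 -.585 0 -52' 10
python3 - <<'E'
from h import *
s=state();print(s["time"],s["eef_pos"],s["force"],s["width"],s["joints"],s["dq"].round(3) if hasattr(s["dq"],'round') else s["dq"]);print(R.from_rotvec(s["tool_rot"]).as_matrix().round(3))
E
```

```text
time: 1.77
eef_pos: [0.6039, -0.0453, 0.2222]
tool_rot: [-3.124, -0.323, 0.003]
force: [-0.8, 0.3, -0.3]
width: 0.0003
1.7667 [ 0.60386495 -0.04527167  0.22217516] [-0.79298793  0.29655946 -0.25616403] 0.00032892510065138337 [-1.89262934e-01  3.68201026e-01  1.49682528e+00  6.70616004e-04
  1.27862985e+00 -3.95617121e-01] [ 0.014 -0.009  0.004 -0.004 -0.003 -0.002]
[[ 0.979  0.205 -0.002]
 [ 0.205 -0.979  0.001]
 [-0.002 -0.001 -1.   ]]
```

```bash
python3 -m crank '0 .001 -.002 -.04 0;0 .001 -.002 -.08 0;0 .001 -.002 -.105 0;0 .001 -.002 -.105 0;0 .001 -.002 -.105 0;0 .001 -.002 -.105 0'
python3 - <<'E'
from h import *
t=snapshot("top");s=snapshot("scene")
cv2.imwrite("pics/sz2.png",cv2.resize(s[150:250,205:345,::-1],None,fx=5.7,fy=5.7,interpolation=cv2.INTER_CUBIC))
cv2.imwrite("pics/tz2.png",cv2.resize(t[155:255,185:325,::-1],None,fx=5.7,fy=5.7,interpolation=cv2.INTER_CUBIC))
p=state();print(p["eef_pos"],p["force"]);print(proj("scene",p["eef_pos"]),proj("top",p["eef_pos"]))
E
```

```text
time: 2.27
eef_pos: [0.607, -0.0478, 0.1194]
tool_rot: [3.124, 0.324, 0.003]
force: [0.7, -0.1, 0.6]
width: 0.0005
[ 0.60783946 -0.04849187  0.12011155] [ 0.21316158 -0.49676506  0.85806949]
[260.48130462 205.24799156] [286.17003859 193.48592224]
```

View pics/sz2.png

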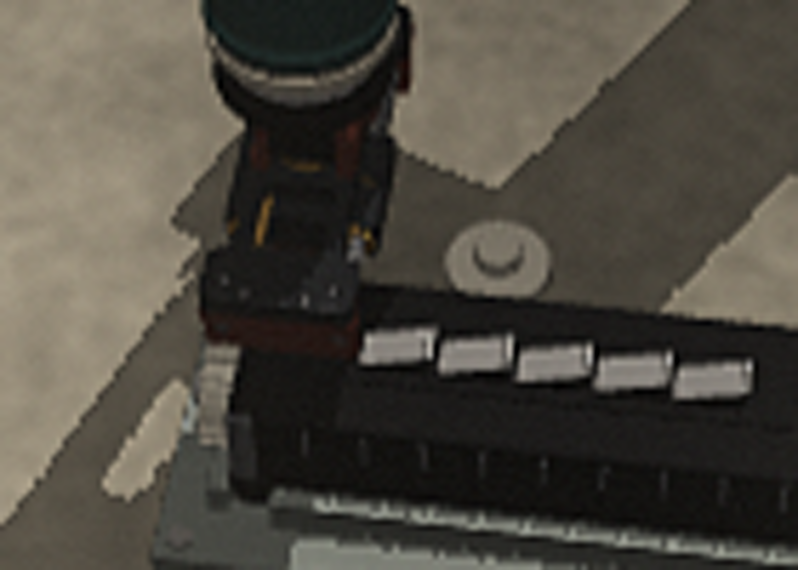

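View pics/tz2.png

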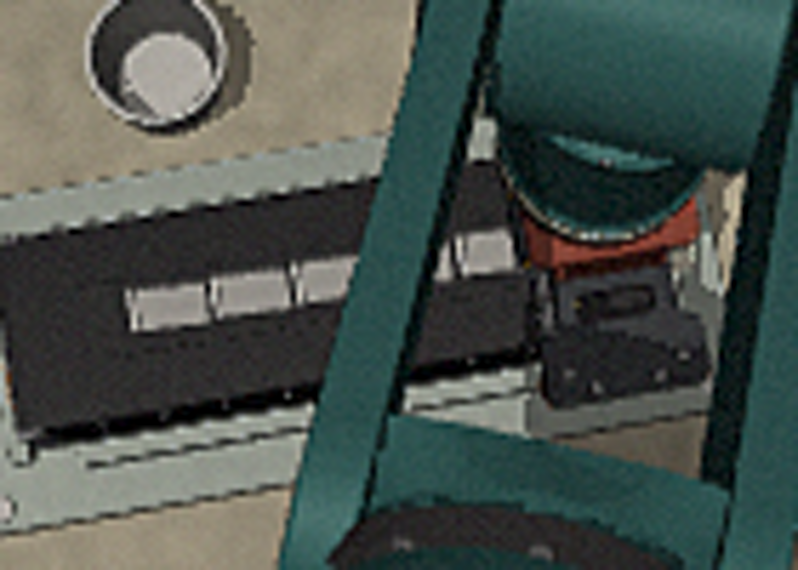

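The fingertips are hidden behind the hand in both views: the hand is at about (300,290) in the scene zoom, and in the top view the arm covers them. I'll set the height by force instead, starting with averaged readings here.

```bash
cat >> h.py <<'E'
def avg(n=8):
    F=[];X=[]
    for i in range(n):
        snapshot("scene");s=state();F.append(s["force"]);X.append(s["eef_pos"])
    F=np.array(F);X=np.array(X)
    print("t",s["time"],"X",X.mean(0).round(4),"sd",X.std(0).round(4),"F",F.mean(0).round(2),"sd",F.std(0).round(2))
    c=np.array([.5824,.0601]);d=np.array([-.2037,.979]);q=X.mean(0)[:2]-c
    print("along from leaf3 mid mm",1e3*q@d,"lateral",1e3*(q@[.979,.2037]))
E
python3 -c "
from h import *
avg(10)"
```

```text
t 2.8667 X [ 0.6068 -0.0489  0.1187] sd [0.0005 0.0001 0.0008] F [ 0.06 -0.22 -0.06] sd [0.33 0.42 0.47]
along from leaf3 mid mm -111.6604439481837 lateral 1.692022211813863
```

```bash
python3 -m crank '0 -.0015 0 -.007 0;0 -.0015 0 -.0145 0;0 -.0015 0 -.0145 0;0 -.0015 0 -.0145 0;0 -.003 .007 -.0145 0;0 -.0045 .014 -.0145 0;0 -.006 .021 -.0145 0;0 -.0075 .028 -.0145 0;0 -.009 .035 -.0145 0;0 -.0105 .042 -.0145 0;0 -.0115 .048 -.0145 0;0 -.012 .0505 -.0145 0;0 -.012 .0505 -.0145 0'
python3 - <<'E'
from h import *
avg(10)
s=snapshot("scene")
cv2.imwrite("pics/sz3.png",cv2.resize(s[170:240,245:345,::-1],None,fx=8,fy=8,interpolation=cv2.INTER_CUBIC))
E
```

```text
time: 3.95
eef_pos: [0.594, 0.0029, 0.1033]
tool_rot: [-3.124, -0.323, -0.0]
force: [0.5, 1.3, 3.2]
width: 0.0004
t 4.45 X [0.5941 0.0019 0.1031] sd [0.     0.0004 0.0001] F [-0.28  1.7   1.95] sd [0.46 0.57 0.65]
along from leaf3 mid mm -59.35551642553254 lateral -0.3972700634582629
```

View pics/sz3.png

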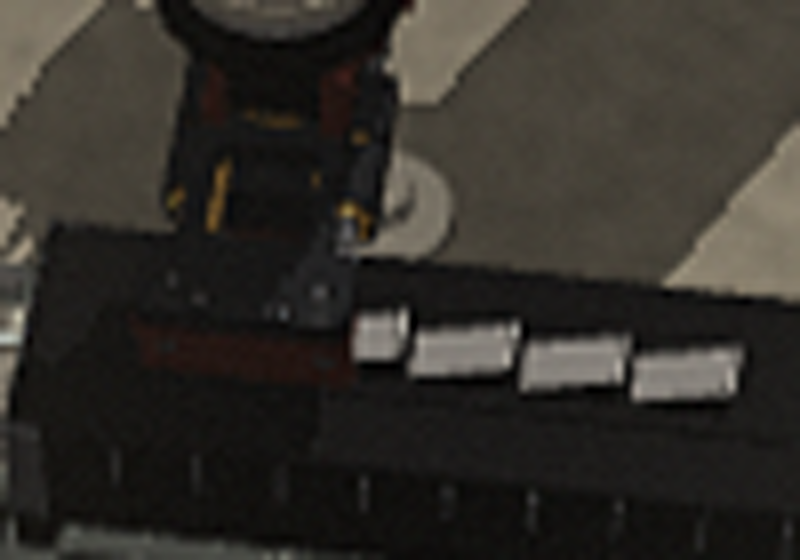

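Leaf 1 is under the fingers with Fz at about 2 N, which fits a half dip. In the picture, leaf 2 is partly hidden by the hand at (380,335) and leaves 3 to 5 are standing. I'll creep forward a little and check again before moving on.

```bash
python3 -m crank '0 -.0004 .002 0 0;0 -.0008 .004 0 0;0 -.0008 .004 0 0'
python3 -c "
from h import *
avg(14)"
```

```text
time: 4.75
eef_pos: [0.5935, 0.0056, 0.1031]
tool_rot: [3.124, 0.322, 0.0]
force: [0.1, -1.8, 1.0]
width: 0.0005
t 5.45 X [0.5935 0.0056 0.1032] sd [0. 0. 0.] F [ 0.44 -0.68  1.54] sd [0.32 0.56 0.56]
along from leaf3 mid mm -55.59791222693538 lateral -0.25539865431850606
```

Fz is 1.5 to 2 N and the friction sign flips with direction, so leaf 1 is dipped by about 4 to 5 mm. I'll go 0.5 mm lower and stroke on to leaf 3.

```bash
python3 -m crank '0 -.0015 .007 -.0005 0;0 -.0029 .014 -.0005 0;0 -.0043 .021 -.0005 0;0 -.0058 .028 -.0005 0;0 -.0073 .035 -.0005 0;0 -.0087 .042 -.0005 0;0 -.0102 .049 -.0005 0;0 -.0116 .056 -.0005 0;0 -.0131 .063 -.0005 0;0 -.0145 .0695 -.0005 0;0 -.0145 .0695 -.0005 0'
python3 - <<'E'
from h import *
avg(12)
s=snapshot("scene")
cv2.imwrite("pics/sz4.png",cv2.resize(s[170:240,245:345,::-1],None,fx=8,fy=8,interpolation=cv2.INTER_CUBIC))
E
```

```text
time: 6.37
eef_pos: [0.5784, 0.077, 0.1026]
tool_rot: [-3.124, -0.323, 0.001]
force: [0.2, 1.5, 2.6]
width: 0.0003
t 6.9667 X [0.5787 0.0754 0.1026] sd [0.0001 0.0005 0.    ] F [-0.67  1.49  2.06] sd [0.41 0.42 0.45]
along from leaf3 mid mm 15.762435173761327 lateral -0.48769387049509655
```

View pics/sz4.png

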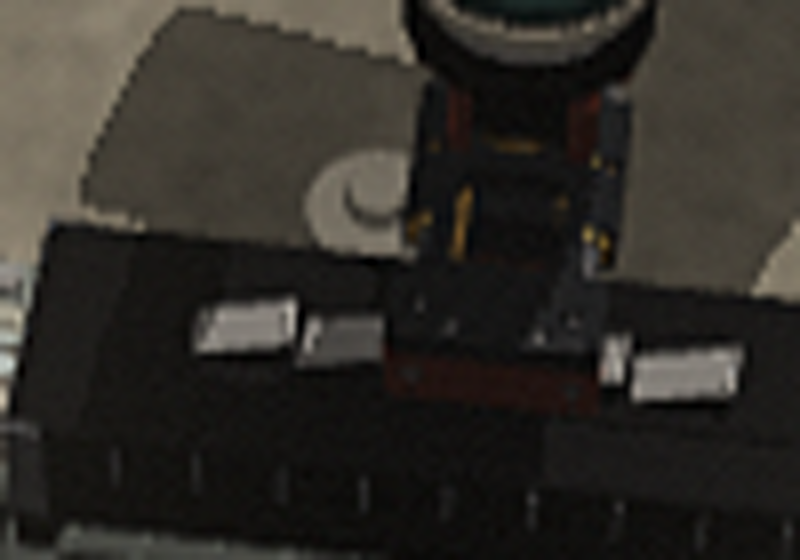

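Leaf 1 has sprung back up at (245,325) and leaf 2 shows at (345,340). The fingers are on leaf 3 with about 2 N, and the cartridge hasn't moved. I'll continue over leaves 4 and 5, then lift.

```bash
python3 -m crank '0 -.0015 .007 0 0;0 -.0029 .014 0 0;0 -.0043 .021 0 0;0 -.0058 .028 0 0;0 -.0073 .035 0 0;0 -.0087 .042 0 0;0 -.0102 .049 0 0;0 -.0116 .056 0 0;0 -.0131 .063 0 0;0 -.0148 .071 0 0;0 -.0152 .073 0 0;0 -.0152 .073 0 0'
python3 - <<'E'
from h import *
avg(8)
s=snapshot("scene")
cv2.imwrite("pics/sz5.png",cv2.resize(s[170:240,245:345,::-1],None,fx=8,fy=8,interpolation=cv2.INTER_CUBIC))
E
```

```text
time: 8.02
eef_pos: [0.5633, 0.1495, 0.1026]
tool_rot: [-3.124, -0.323, 0.001]
force: [0.3, 1.6, 1.6]
width: 0.0003
t 8.4167 X [0.5636 0.1485 0.1026] sd [0.0001 0.0004 0.    ] F [-0.71  1.19  2.26] sd [0.74 0.54 0.39]
along from leaf3 mid mm 90.35178736766025 lateral -0.4394436898680666
```

View pics/sz5.png

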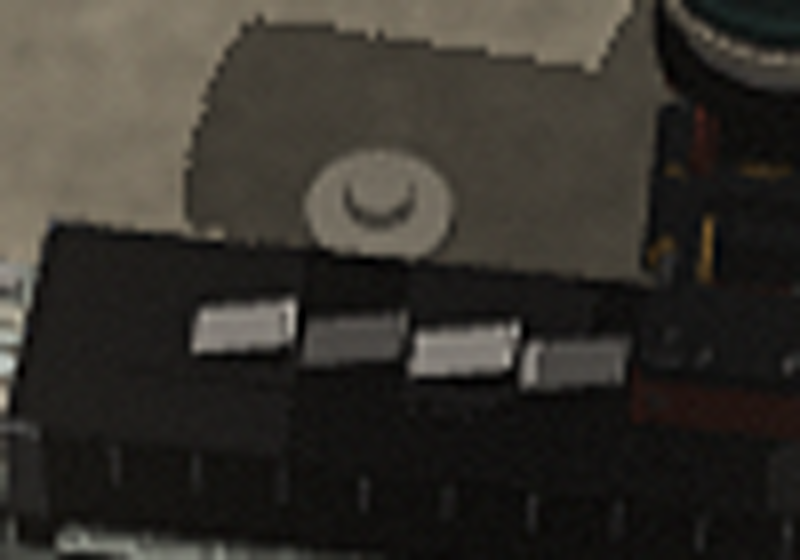

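Leaves 1 to 4 are up at x of about 245, 355, 465 and 575, and leaf 5 is pressed at about 2.3 N. I'll carry on past its end, then lift and move clear.

```bash
python3 -m crank '0 -.0015 .007 0 0;0 -.0029 .014 0 0;0 -.0043 .021 0 0;0 -.0058 .028 0 0;0 -.0058 .028 0 0;0 -.0058 .028 .03 0;0 -.0058 .028 .07 0;0 -.0058 .028 .11 0;0 -.03 .03 .15 0;0 -.07 .03 .18 0;0 -.10 .05 .2 0;0 -.12 .07 .2 0;0 -.12 .07 .2 0;0 -.12 .07 .2 0;0 -.12 .07 .2 0'
python3 - <<'E'
from h import *
avg(6)
for n in("scene","top"):
    cv2.imwrite(f"pics/{n}6.png",snapshot(n)[:,:,::-1])
s=cv2.imread("pics/scene6.png")
cv2.imwrite("pics/sz6.png",cv2.resize(s[170:270,225:365],None,fx=5.7,fy=5.7,interpolation=cv2.INTER_CUBIC))
for k in (1,6):
    im=cv2.imread(f"pics/scene{k}.png");g=im.max(2);m=np.zeros_like(g);m[205:224,265:342]=(g>(90 if k==1 else 60))[205:224,265:342]
    c=cv2.connectedComponentsWithStats(m);print([tuple(x.round(1)) for x,s in zip(c[3][1:],c[2][1:]) if s[4]>8])
E
```

```text
time: 9.72
eef_pos: [0.4439, 0.2181, 0.3024]
tool_rot: [3.124, 0.324, 0.0]
force: [0.6, -0.8, -0.5]
width: 0.0005
t 10.0167 X [0.4443 0.2176 0.3018] sd [0.0001 0.0001 0.0001] F [-0.12 -0.12  0.19] sd [0.41 0.28 0.28]
along from leaf3 mid mm 182.34554379916923 lateral -103.15264318645362
[(np.float64(335.2), np.float64(205.2)), (np.float64(274.1), np.float64(210.3)), (np.float64(288.1), np.float64(211.8)), (np.float64(301.7), np.float64(213.2)), (np.float64(315.8), np.float64(214.8)), (np.float64(329.3), np.float64(216.3))]
[(np.float64(334.0), np.float64(205.2)), (np.float64(275.1), np.float64(210.4)), (np.float64(288.8), np.float64(211.8)), (np.float64(302.1), np.float64(213.4)), (np.float64(316.1), np.float64(215.1)), (np.float64(330.1), np.float64(216.5))]
```

View pics/sz6.png

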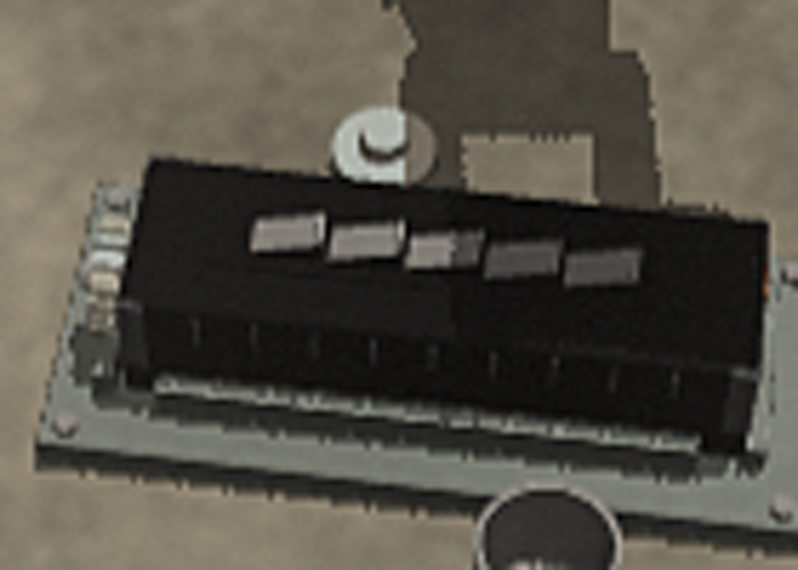

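View pics/top6.png

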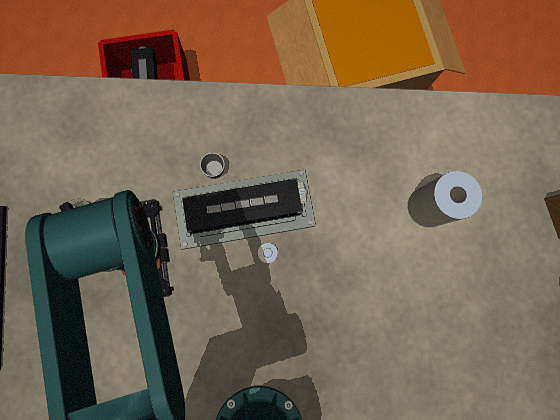

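All five leaves stand in the scene zoom, at x of about 287, 365, 443, 523 and 602. Things around the cartridge haven't visibly moved, except the spray bottle, which the arm hides in the top view, and the hand is clear. I'm handing in.

```bash
python3 -c "
from plant import *
print(job_done())"
```

```text
the job is handed in; nothing more can be done
None
```

I stroked the shut fingertips along all five leaves from the gear end to the other end, and handed the job in with the hand clear. The clock was at about 10 s of the 43 s limit; no verdict was reported.

- **Dip:** the upward force was about 1.5–2.3 N where I paused, on leaves 1, 3 and 5. That fits roughly half a dip (about 4–6 mm). I did not measure leaves 2 and 4 separately; the stroke passed over them at the same height.
- **Spring-back:** the last pictures show all five leaves standing up again. Their image positions are within about 1 pixel of the start, which puts any cartridge shift at about 2 mm or less, no more than its play in the cradle.
- **Surroundings:** the pot, loose gear and paper roll look unmoved. The arm hid the spray bottle in the last top view, so I did not check it there, but my planned path kept about 0.1 m clear of it.
- **Force and limits:** the final force on the tool was about zero. The fingertips were hidden from the cameras during the stroke, so I set the press depth from the force and TCP readings rather than from pictures. The force readings carry about 0.5 N of noise. The two camera views of the leaves disagreed by about 2 mm.

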